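# Squirt the basin, then ready the scrubbing brush over it

### The arm

A 6-joint arm with a two-finger parallel gripper is mounted at the origin on the work surface. World frame = base frame: x ahead of the robot, y to its left, z up, the work surface at z = 0. Lengths are in m, angles in rad, forces in N, time in s.
With the tool pointing down it reaches from about 0.35 to 0.975 m from the base axis. Payload 4.9 kg.
Tool frame: the origin (TCP) lies on the centre line of the jaws, within the pads' length; the fingertips stand manip.tip_reach ahead of it and the grasp point (between the pads) is the TCP (manip.tip_reach is the distance from the TCP to the fingertips, in m); z points along the fingers, y is the line along which they close (so a half turn about z gives the same grasp; the last joint's range is limited). The gripper opens to 85 mm and grips with 20 to 120 N. Pads are 22 mm wide; open, the fingers measure 114 mm over their backs; the gripper's body (76 mm by 85 mm) begins 54 mm behind the grasp point. The pads swing forward as they close: fully open they stand 13 mm farther back than shut.
Start: joints at [1.006, 0.053, 1.613, -0, 1.476, -0.119], TCP at [0.269, 0.564, 0.25] pointing down, gripper open.
Joint ranges: [-3.01, 3.01], [-1.01, 2.22], [0.06, 2.58], [-1.02, 4.17], [0.09, 2.62], [-3.14, 3.14]. Speed limits (rad/s): [2.57, 2.57, 3.14, 3.14, 3.14, 3.14].

### API

Orientations are given as a unit quaternion [w, x, y, z].
In Python, from plant import manip gives the robot as it stands. The module is installed in compiled form; this text tells all that it offers.
- The arm moves only by the tool move_arm, never from a script. Its argument "rows" is a list of rows, each a list of 7 numbers: the shift along the tool's x, y, z in cm, then the turn, a rotation vector about the tool's x, y, z in degrees, then the opening, from -1 (shut) to 1 (fully open). In form: [[tx, ty, tz, ax, ay, az, jaw], ...]. A call has 1 to 20 rows; each row shifts and turns the commanded pose from where the row before left it, along the tool's axes as they then stand; what a row does not reach is not made up. A row lasts 1/12 s, in which the tool goes at most 41.7 mm and 7.16 degrees, less where a joint would pass 70% of its speed; a pose out of reach is approached as far as the arm can. A call is refused whole if a number of a shift passes 4.17 or a number of a turn 7.16, either way. A call with a gripper value outside its range is refused whole. The fingers move at their own pace and stop on an object; the grip force is fixed at half the most. Time passes only in rows, so rows that do not move let the fingers close. It gives the time, the measured TCP pose, the force, the opening and the grip force at its end, in the units of the state.
- manip.state(): the state, without advancing time (a new reading comes with each control period).
- manip.grab_frame(name): name is "scene" or "top"; returns a dict with "img" (420x560x3 uint8, blue, green, red), "mtx" (3x3 intrinsics, pixels), "R" (3x3) and "t" (3): a world point X has camera coordinates R X + t. Camera axes: x right, y down, z forward; pixel columns grow to the right and rows downward; lengths in m; the calibration is good to about 2 mm. A picture is of the moment at which its call begins. There is no depth.
- manip.job_done(): hands the job in; it is judged then, once.
The state is a dict: "time": time; "joint_pos": joint angles; "joint_vel": joint speeds; "joint_efforts": joint torques, N m; "tool_pos": TCP position; "tool_rot": TCP orientation; "contact_force": force on the tool from outside, world axes, zero at the start; "ft_torque": the same for the moment, N m; "gripper_width": opening from 0.0 (shut) to 1.0 (fully open); "grasp_force": force on a finger pad.
Only numpy, scipy, OpenCV 4.12 (cv2) and the standard library are available. Lean on these libraries where they do the work, as an engineer would, in place of code of your own. Each camera call takes 0.05 s, during which the arm holds its last target. There are 200 camera calls.

### The job

Get ready to scrub the wash basin: first squeeze the blue trigger of the clamped hand sprayer fully and let it spring back, then draw the orange scrubbing brush out of its leaning blue holder, turn it level with the bristles facing straight down, and hold its bristles raised clear above the middle of the basin, touching neither basin nor tap. Finish while still gripping the brush there: do not put it down or let go. Leave the other things on the top where they are.

Things in the scene. Friction and masses are not known exactly. Their poses are not given: they have to be found in the camera images.
- basin: White round ceramic basin, fixed, 300 mm across, rim 110 mm above the counter. Chrome tap on its far side (own +x): post 30 mm thick, 200 mm from the basin's centre; the flat spout comes forward to 117 mm from the centre at 162 to 185 mm height; its lever tops out at 196 mm. Origin: centre of the underside, on the counter; z up.
- sprayer: White hand sprayer clamped on its side on two chrome posts, fixed, left of the basin. Origin on the counter under the grip; own x along the level grip to the nozzle, z up, blue trigger on the +y side. Grip: round bar 26 mm thick, centre 100 mm up, x = -90 to 55 mm; nozzle head 42 mm thick, to x = 92. Posts at x = -80 and 72; grey foot plate 190 x 70 x 10 mm; free between.
- trigger (a joint): Sprung blue trigger, upright hinge beside the nozzle head (sprayer x = 55, y = 19 mm). rad: 0 = released, flared off the grip; 0.2 = fully squeezed, parallel to the grip. Takes 0.15 N m at first, 0.45 at the end (about 6.5 N at 70 mm from the hinge); springs back by itself. Lever 100 mm long, 8 thick, 18 high, level with the grip.
- squeeze_point (a point): Where to squeeze, from above, closing along the sprayer's y: sprayer x = -15, y = 5 mm, 100 mm above the counter; axes as the sprayer's. Midway between the outsides of grip and trigger once squeezed (36 mm over both); released they span about 50 mm, from sprayer y = -13 (grip) to 37 (trigger). 20 to 40 N of grip closes it fully.
- holder: Blue ceramic brush holder, fixed, on the right: foot 130 x 90 x 14 mm and a square tube leaning 45 degrees, up and toward the holder's own +x. Origin: centre of the foot's underside. The bore is 23 mm wide (y) by 19 mm and 90 mm deep; tube walls 4 mm.
- holder_mouth (a point): Centre of the holder's tube mouth, 109 mm above the counter; axes as the holder's (bore direction, outward: equal parts +x and +z).
- brush: Orange scrubbing brush, loose, 260 mm, 0.14 kg, head up in the holder (90 mm deep; pull 95 mm along its x to clear). Origin: centre of the butt end; own x along the handle to the head, z away from the bristles (in the holder: up and to the robot, 45 deg). Handle 20 (y) x 16 mm to x = 190; head x = 190-260, 38 wide, 14 thick; white bristles to z = -28. Balances at x = 110.
- brush_grip (a point): Point on the handle's centreline 142 mm from the butt, midway between the holder's mouth and the brush head: the bare stretch to grip, closing along the brush's y (20 mm wide). Axes as the brush's.
- bristle_tips (a point): Centre of the bristles' tips: brush x = 225, z = -28 mm. Axes as the brush's.
- soap_bottle: Amber soap bottle with a black cap, 60 mm across, 150 mm tall, to the right of the brush holder; origin: centre of its underside. Bystander.
- shampoo: Small red shampoo bottle with white label and cap, 48 mm across, 110 mm tall, at the far right; origin: centre of its underside. Bystander.
- cream_jar: Low white cream jar, 64 mm across, 50 mm tall, near the robot; origin: centre of its underside. Bystander.
- tumbler: Green glass tumbler standing upright, 72 mm across, 95 mm tall, near the robot on the left; origin: centre of its underside. Bystander.
- paper_roll: White paper roll standing on end, 104 mm across, 100 mm tall, on the left; origin: centre of its underside. Bystander.
- soap_dish: Round blue ceramic dish 116 mm across with a yellow bar of soap, 37 mm tall in all, near the robot on the right; origin: centre of its underside. Bystander.
Things that resemble listed ones, but are neither listed nor needed, are in the scene too. What is shaped like the sprayer but purple or yellow is not meant.

How it is judged:
By the outcome, as a careful person would: the job done as asked, in the order asked, and still so for the second after the job is handed in, while the arm keeps its last pose, push and grip.
It also fails if it takes over 58 s, if anything falls off the work surface, if the arm or the gripper's body presses on something with over 40 N, if the wrist force passes 120 N, or if a joint passes its speed limit or range.

## Working session

There is one attempt and no reset: what is moved stays moved. The work goes in short steps, Python scripts to look and compute and a tool call to move; the robot and the scene stay as the last step left them, time stands still between calls to the robot, and variables do not carry over. Pictures are saved under pics/ and viewed, at most 10 in all, crops included, and the job is handed in when it is done.

Besides the shell and the picture viewer there is one more tool, called after ">>>" as name(argument=value, ...), one argument or row to a line, values as JSON. move_arm: Moves the arm, as the interface text tells. Its arguments: {"type":"object","properties":{"rows":{"type":"array","items":{"type":"array","items":{"type":"number"}}}},"required":["rows"]}

```bash
mkdir -p pics
python3 - <<'E'
from plant import manip
import cv2,pickle
d={}
for n in("scene","top"):
    f=manip.grab_frame(n); d[n]=f; cv2.imwrite(f"pics/{n}0.png",cv2.resize(f["img"],(784,588),interpolation=cv2.INTER_CUBIC)); print(n,f["mtx"].tolist(),f["R"].round(4).tolist(),f["t"].round(4).tolist())
pickle.dump(d,open("f0.pkl","wb"))
print(manip.state(),manip.tip_reach)
E
```

```text
scene [[522.4713651276287, 0.0, 290.9110911246696], [0.0, 522.4713651276287, 207.4880815438849], [0.0, 0.0, 1.0]] [[-0.6951, 0.7189, -0.0109], [0.5848, 0.5565, -0.5901], [-0.4182, -0.4165, -0.8072]] [0.2683, -0.2193, 2.1336]
top [[535.2244035067143, 0.0, 280.0661436699588], [0.0, 535.2244035067143, 210.6514148320436], [0.0, 0.0, 1.0]] [[0.0198, -0.9997, 0.016], [-0.9822, -0.0225, -0.1866], [0.1869, -0.012, -0.9823]] [0.041, 0.4962, 1.7519]
{'time': 0.1, 'joint_pos': array([ 1.00602518e+00,  5.33021701e-02,  1.61417763e+00,  1.16776961e-05,
        1.47601386e+00, -1.18999832e-01]), 'joint_vel': array([-0.00172011, -0.00225124, -0.00467897,  0.00214653, -0.00086207,
        0.00154861]), 'joint_efforts': array([ 6.04145316e-05, -3.94904029e+01, -3.71363676e+01, -1.39374406e-04,
        3.92893940e-03,  2.43982311e-05]), 'tool_pos': array([0.26917685, 0.56346602, 0.2491664 ]), 'tool_rot': array([-3.24143978e-04,  2.21045262e-01,  9.75263087e-01, -8.93539800e-04]), 'contact_force': array([-0.48884916,  0.82398777, -0.72552764]), 'ft_torque': array([-0.03719444,  0.00603909, -0.03587535]), 'grasp_force': 0.0, 'gripper_width': 0.9973585460197393} 0.019
```

View pics/scene0.png

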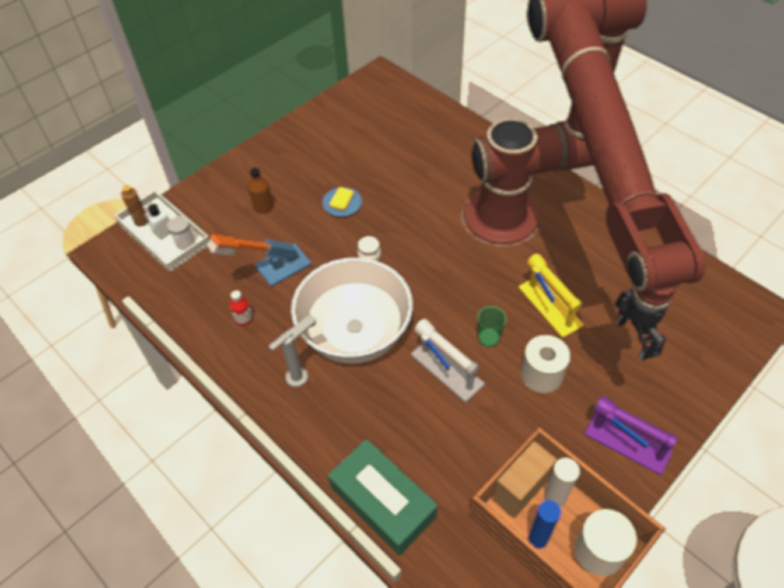

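View pics/top0.png

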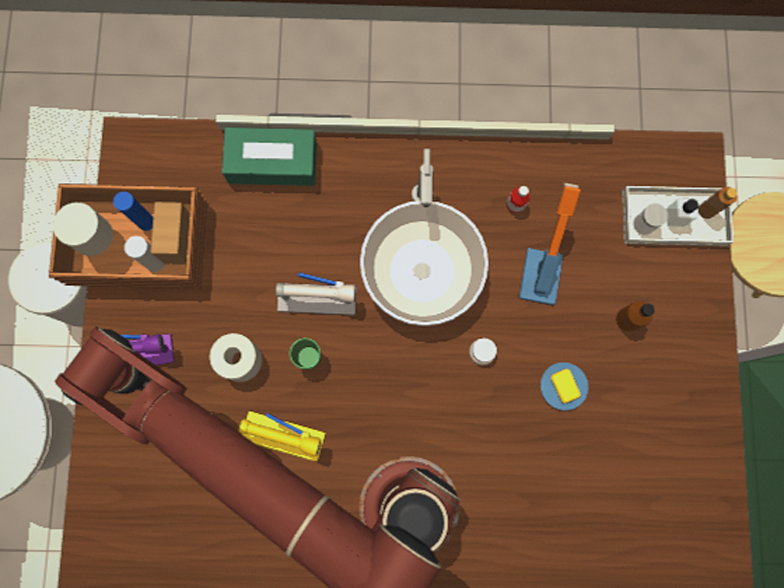

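The white sprayer is at about (316,293) in the top view, with its nozzle to the right. The holder is at (540,277) with the brush head at (569,198), and the basin is centred near (424,262). Next I'll enlarge the sprayer and the brush.

Run:
```python
import pickle,cv2,numpy as np
d=pickle.load(open("f0.pkl","rb"))
def crop(n,u,v,w,h,s):
    c=cv2.resize(d[n]["img"][v:v+h,u:u+w],None,fx=s,fy=s,interpolation=cv2.INTER_CUBIC)
    for k in range(0,w,10):
        cv2.line(c,(k*s,0),(k*s,5),(0,255,0),1)
        if k%20==0: cv2.putText(c,str(u+k),(k*s,15),0,.4,(0,255,0),1)
    for k in range(0,h,10):
        cv2.line(c,(0,k*s),(5,k*s),(0,255,0),1)
        if k%20==0: cv2.putText(c,str(v+k),(6,k*s+4),0,.4,(0,255,0),1)
    return c
a=crop("top",190,185,75,45,10); cv2.imwrite("pics/spr_top.png",a)
a=crop("top",360,120,66,100,6); b=crop("scene",145,160,80,46,5)
o=np.zeros((600,800,3),np.uint8); o[:600,:396]=a; o[:230,400:800]=b
c=crop("scene",290,222,60,66,6)[:370,:400]; o[230:230+c.shape[0],400:400+c.shape[1]]=c[:370]
cv2.imwrite("pics/brush.png",o)
```

```text
(no output)
```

View pics/spr_top.png

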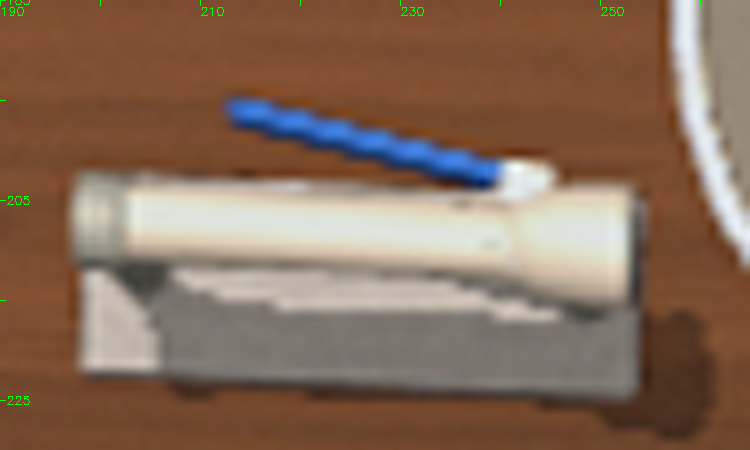

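View pics/brush.png

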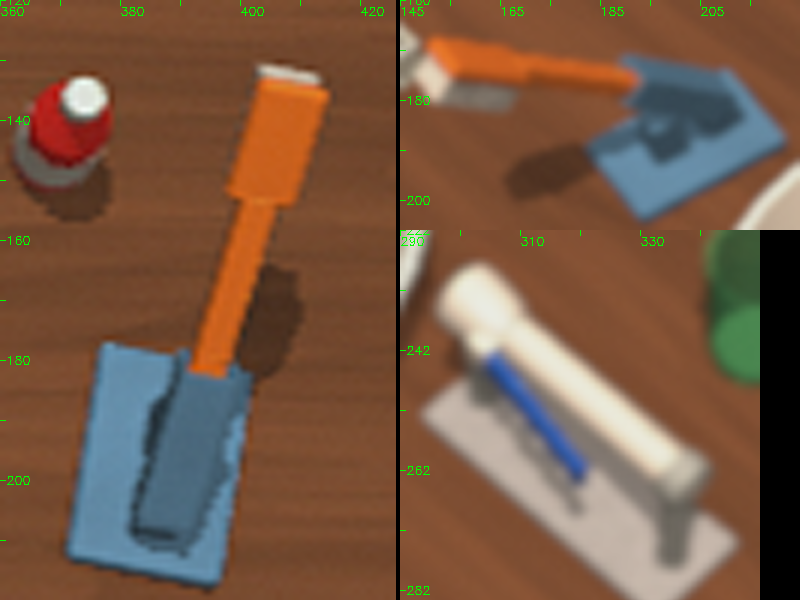

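The crops show the sprayer grip running from (197,207) to (253,209) with the trigger tip at (213,195.5). The brush head corners are at (404,134), (415,136), (398,152) and (409,154), and the holder's foot corners are readable too. I'll fit poses to these points.

```bash
cat > h.py <<'E'
import pickle,numpy as np
from scipy.optimize import least_squares
from scipy.spatial.transform import Rotation as Ro
d=pickle.load(open("f0.pkl","rb"))
def proj(n,X):
    f=d[n];c=np.atleast_2d(X)@f["R"].T+f["t"];q=c@f["mtx"].T;return q[:,:2]/q[:,2:]
def ray(n,uv,z):
    f=d[n];r=f["R"].T@np.linalg.inv(f["mtx"])@[*uv,1];o=-f["R"].T@f["t"];return o+r*(z-o[2])/r[2]
def fit(obs,p0,T=lambda P:P):
    def res(p):
        c,s=np.cos(p[2]),np.sin(p[2]);M=np.array([[c,-s,0],[s,c,0],[0,0,1]])
        return np.concatenate([(proj(n,M@T(np.array(P,float))+[p[0],p[1],0])[0]-uv) for n,P,uv in obs])
    r=least_squares(res,p0,loss='soft_l1');return r.x,res(r.x).reshape(-1,2)
E
python3 - <<'E'
from h import *
np.set_printoptions(precision=4,suppress=True)
# sprayer
o=[("top",(-.09,0,.1),(197.5,206.8)),("top",(.092,0,.1),(253.3,209.3)),("top",(-.043,.039,.1),(213,195.5)),("scene",(-.043,.039,.1),(320.7,261)),
("top",(-.095,-.035,.01),(198,222)),("top",(.095,-.035,.01),(253.5,224.5)),("scene",(.095,.035,.01),(293.7,252.5)),("scene",(-.095,.035,.01),(338,293))]
for oo in(o[:4],o[:7]):
    p,r=fit(oo,[.55,.25,-1.57]);print("spr",p,"\n",r.round(1).tolist())
# holder
z=.014
o=[("top",(.065,.045,z),(377.5,177.2)),("top",(-.065,.045,z),(371.3,212.5)),("top",(-.065,-.045,z),(396.7,217.5)),("top",(.065,-.045,z),(402,182)),
("scene",(.065,.045,z),(194,204)),("scene",(.065,-.045,z),(182.6,189.6)),("scene",(-.065,.045,z),(222,188.6))]
p,r=fit(o,[.55,-.3,0]);print("hold",p,"\n",r.round(1).tolist())
# brush: frame at mouth
k=.5**.5
def T(P): 
    s=P[0]-.09; return np.array([k*s-k*P[2],P[1],.109+k*s+k*P[2]])
o=[("top",(.26,.019,.007),(403.7,133.7)),("top",(.26,-.019,.007),(414.7,135.8)),("top",(.19,.019,.007),(398,152.2)),("top",(.19,-.019,.007),(408.8,154.2)),
("top",(.09,0,.008),(394.8,182.5)),("scene",(.26,.019,.007),(145+37/5,160+75/5)),("scene",(.09,0,.008),(145+238/5,160+80/5))]
o=o[:-1]
p,r=fit(o,[.6,-.3,0],T);print("mouth",p,"\n",r.round(1).tolist())
print("basin",ray("top",(424/1.4,263/1.4),.11),ray("scene",(352.5/1.4,311/1.4),.11),"tap end",ray("top",(426/1.4,203/1.4),.185),ray("top",(428/1.4,150/1.4),.19))
E
```

```text
spr [ 0.4888  0.2307 -1.5919] 
 [[0.1, 0.3], [0.2, 0.2], [-0.2, 0.5], [-0.6, 2.1]]
spr [ 0.489   0.2327 -1.5972] 
 [[-0.5, 0.1], [-0.4, 0.3], [-0.7, 0.4], [-0.3, 2.5], [0.4, -0.0], [0.6, 0.2], [-1.6, -1.0]]
hold [ 0.5572 -0.3141 -0.1633] 
 [[-1.3, -0.4], [-0.8, 0.5], [-0.2, 0.2], [-0.2, -0.5], [-1.0, -0.7], [-1.4, -1.2], [0.2, -1.6]]
mouth [ 0.597  -0.3225 -0.1723] 
 [[-0.3, -0.9], [0.8, -0.7], [-0.7, 0.4], [0.3, 0.6], [0.0, -2.0], [2.7, -2.7]]
basin [ 0.5606 -0.0206  0.11  ] [ 0.5756 -0.0032  0.11  ] tap end [ 0.6826 -0.0194  0.185 ] [ 0.8076 -0.0223  0.19  ]
```

>>> move_arm(
  rows=[
    [0,0,0,0,0,6.6,1],
    [0,0,0,0,0,6.6,1],
    [0,0,0,0,0,6.6,1],
    [0,0,0,0,0,6.6,1],
    [0,0,0,0,0,6.6,1],
    [0,0,0,0,0,6.6,1],
    [0,0,0,0,0,6.6,1],
    [0,0,0,0,0,6.6,1],
    [0,0,0,0,0,6.6,1],
    [0,0,0,0,0,6.4,1],
  ],
)

```text
time: 0.93
tool_pos: [0.2693, 0.5636, 0.2495]
tool_rot: [0.0, 0.717, 0.697, -0.001]
contact_force: [-0.5, 0.6, -0.2]
gripper_width: 0.999
grasp_force: 0.0
```

>>> move_arm(
  rows=[
    [-2.5,1.75,0,0,0,0,1],
    [-2.5,1.75,0,0,0,0,1],
    [-2.5,1.75,0,0,0,0,1],
    [-2.5,1.75,0,0,0,0,1],
    [-2.5,1.75,0,0,0,0,1],
    [-2.5,1.75,0,0,0,0,1],
    [-2.5,1.75,0,0,0,0,1],
    [-2.5,1.75,0,0,0,0,1],
    [-2.5,1.75,0,0,0,0,1],
    [-2.5,1.75,0,0,0,0,1],
    [-2.5,1.75,0,0,0,0,1],
    [-2.5,1.75,0,0,0,0,1],
    [-1.7,1.5,0,0,0,0,1],
    [0,0,3,0,0,0,1],
    [0,0,3,0,0,0,1],
    [0,0,0,0,0,0,1],
    [0,0,0,0,0,0,1],
  ],
)

```text
time: 2.35
tool_pos: [0.4855, 0.2411, 0.188]
tool_rot: [-0.001, 0.715, 0.699, -0.002]
contact_force: [0.6, 0.5, 0.5]
gripper_width: 1.005
grasp_force: 0.0
```

```bash
cat >> h.py <<'E'
def plan(pos,Rt,st):
    q=st["tool_rot"];Rc=Ro.from_quat([q[1],q[2],q[3],q[0]]);Rt=Ro.from_matrix(Rt)
    print("pos",st["tool_pos"].round(4),"rotvec deg",(Rc.inv()*Rt).as_rotvec(degrees=True).round(2),"| shift cm after turn",(Rt.inv().apply(pos-st["tool_pos"])*100).round(2),"before",(Rc.inv().apply(pos-st["tool_pos"])*100).round(2),"F",st["contact_force"].round(1),"grip",st["gripper_width"],st["grasp_force"],"t",st["time"])
a=-1.594; SY=np.array([-np.sin(a),np.cos(a),0]); Z=np.array([0,0,-1.])
RS=np.c_[np.cross(SY,Z),SY,Z]; PS=np.array([.489,.2315,0])+[np.cos(a)*-.015-np.sin(a)*.005,np.sin(a)*-.015+np.cos(a)*.005,.1]
E
python3 - <<'E'
from h import *; from plant import manip; import cv2
plan(PS,RS,manip.state())
f=manip.grab_frame("scene"); g=manip.grab_frame("top")
a=cv2.resize(f["img"][190:300,270:370],None,fx=4,fy=4,interpolation=2); b=cv2.resize(g["img"][165:275,175:275],None,fx=4,fy=4,interpolation=2)
cv2.imwrite("pics/s1.png",np.hstack([a,b]))
E
```

```text
pos [0.4855 0.2411 0.188 ] rotvec deg [-0.29  0.11 -0.02] | shift cm after turn [0.55 0.88 8.8 ] before [0.56 0.92 8.8 ] F [0.6 0.5 0.5] grip 1.0050388398913999 0.0 t 2.35
```

View pics/s1.png

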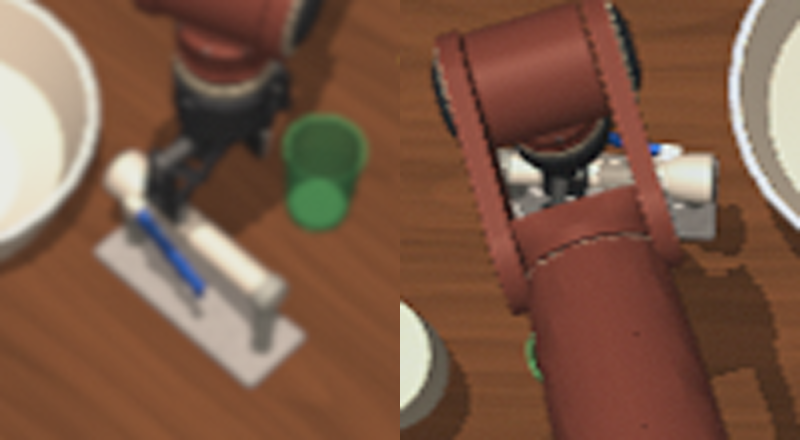

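The gripper hovers over the grip of the white sprayer and is lined up. I'll descend to the squeeze point.

>>> move_arm(
  rows=[
    [0.3,0.45,0,0,0,0,1],
    [0.3,0.45,0,0,0,0,1],
    [0,0,1.5,0,0,0,1],
    [0,0,1.5,0,0,0,1],
    [0,0,1.5,0,0,0,1],
    [0,0,1.5,0,0,0,1],
    [0,0,1.5,0,0,0,1],
    [0,0,1.3,0,0,0,1],
    [0,0,0,0,0,0,1],
    [0,0,0,0,0,0,1],
    [0,0,0,0,0,0,1],
  ],
)

```text
time: 3.37
tool_pos: [0.497, 0.2479, 0.1035]
tool_rot: [0.0, 0.715, 0.699, 0.001]
contact_force: [0.4, -0.5, -0.9]
gripper_width: 0.999
grasp_force: 0.0
```

Run:
```python
from h import *; from plant import manip
plan(PS,RS,manip.state())
```

```text
pos [0.497  0.2479 0.1035] rotvec deg [ 0.1  -0.04 -0.  ] | shift cm after turn [-0.16 -0.26  0.35] before [-0.16 -0.26  0.35] F [ 0.4 -0.5 -0.9] grip 0.9994328611393951 0.0 t 3.3667
```

>>> move_arm(
  rows=[
    [-0.1,-0.2,0.3,0,0,0,1],
    [0,0,0,0,0,0,0.2],
    [0,0,0,0,0,0,0.2],
    [0,0,0,0,0,0,0.2],
    [0,0,0,0,0,0,0.2],
    [0,0,0,0,0,0,0],
    [0,0,0,0,0,0,0],
    [0,0,0,0,0,0,0],
  ],
)

```text
time: 4.03
tool_pos: [0.4952, 0.2468, 0.1004]
tool_rot: [0.001, 0.715, 0.699, 0.001]
contact_force: [5.0, 0.8, 3.6]
gripper_width: 0.505
grasp_force: 2.4
```

Run:
```python
from h import *; from plant import manip
plan(PS,RS,manip.state())
```

```text
pos [0.4952 0.2468 0.1004] rotvec deg [ 0.16 -0.05 -0.02] | shift cm after turn [-0.05 -0.09  0.04] before [-0.05 -0.09  0.04] F [5.  0.8 3.6] grip 0.5045800882956625 2.379549778997898 t 4.0333
```

>>> move_arm(
  rows=[
    [0,0,0,0,0,0,-0.1],
    [0,0,0,0,0,0,-0.1],
    [0,0,0,0,0,0,-0.3],
    [0,0,0,0,0,0,-1],
    [0,0,0,0,0,0,-1],
    [0,0,0,0,0,0,-1],
    [0,0,0,0,0,0,-1],
    [0,0,0,0,0,0,-1],
    [0,0,0,0,0,0,-1],
  ],
)

```text
time: 4.78
tool_pos: [0.4945, 0.2468, 0.1004]
tool_rot: [0.0, 0.715, 0.699, 0.0]
contact_force: [2.2, 1.0, 7.5]
gripper_width: 0.38
grasp_force: 60.1
```

Run:
```python
from h import *; from plant import manip
plan(PS,RS,manip.state())
```

```text
pos [0.4945 0.2468 0.1004] rotvec deg [ 0.05 -0.01  0.06] | shift cm after turn [-0.04 -0.02  0.04] before [-0.04 -0.02  0.04] F [2.2 1.  7.5] grip 0.3801360986876904 60.05042016506195 t 4.7833
```

The jaw holds 60 N with almost no net sideways force, so the trigger is fully squeezed between both pads. I'll release it and lift clear.

>>> move_arm(
  rows=[
    [0,0,0,0,0,0,1],
    [0,0,0,0,0,0,1],
    [0,0,0,0,0,0,1],
    [0,0,0,0,0,0,1],
    [0,0,0,0,0,0,1],
    [0,0,0,0,0,0,1],
    [0,0,0,0,0,0,1],
    [0,0,0,0,0,0,1],
    [0,0,-2,0,0,0,1],
    [0,0,-3,0,0,0,1],
    [0,0,-4,0,0,0,1],
    [0,0,-4,0,0,0,1],
    [0,0,-4,0,0,0,1],
    [0,0,-3,0,0,0,1],
    [0,0,0,0,0,0,1],
  ],
)

```text
time: 6.03
tool_pos: [0.4969, 0.2476, 0.3089]
tool_rot: [0.003, 0.715, 0.699, 0.007]
contact_force: [1.4, -0.4, 2.3]
gripper_width: 1.001
grasp_force: 0.0
```

```bash
cat >> h.py <<'E'
b=-.168; k=.5**.5
XB=np.array([k*np.cos(b),k*np.sin(b),k]); YB=np.array([-np.sin(b),np.cos(b),0]); ZB=np.cross(XB,YB)
RB=np.c_[XB,-YB,-ZB]; PM=np.array([.597,-.3225,.109]); PB=PM+.052*XB
E
python3 - <<'E'
from h import *; from plant import manip
st=manip.state()
print(PB)
# level heading b first (tool down), then tilt
XL=np.array([np.cos(b),np.sin(b),0]);RL=np.c_[XL,-YB,[0,0,-1]]
plan(PB+.1*ZB,RL,st); plan(PB+.1*ZB,RB,st)
print((Ro.from_matrix(RL).inv()*Ro.from_matrix(RB)).as_rotvec(degrees=True))
np.set_printoptions(precision=4,suppress=True)
# holder mouth prediction from foot: compare
print("holder x-offset of mouth:",(np.array([.597,-.3225])-[.5572,-.3141])@[np.cos(b),np.sin(b)])
E
```

```text
[ 0.63325188 -0.32864827  0.14576955]
pos [0.4969 0.2476 0.3089] rotvec deg [ 0.32 -0.88 98.29] | shift cm after turn [16.01 54.54  9.24] before [-56.32   7.85   9.06] F [ 1.4 -0.4  2.3] grip 1.001104048349473 0.0 t 6.0333
pos [0.4969 0.2476 0.3089] rotvec deg [-38.04  32.33  92.68] | shift cm after turn [ 4.79 54.54 17.86] before [-56.32   7.85   9.06] F [ 1.4 -0.4  2.3] grip 1.001104048349473 0.0 t 6.0333
[-8.15949161e-16  4.50000000e+01 -1.63189832e-15]
holder x-offset of mouth: 0.040644233253341676
```

>>> move_arm(
  rows=[
    [-2,0.3,0,0,0,0,1],
    [-3,0.4,0,0,0,0,1],
    [-3.5,0.5,0,0,0,0,1],
    [-3.5,0.5,0,0,0,0,1],
    [-3.5,0.5,0,0,0,0,1],
    [-3.5,0.5,0,0,0,0,1],
    [-3.5,0.5,0,0,0,0,1],
    [-3.5,0.5,0,0,0,0,1],
    [-3.5,0.5,0,0,0,0,1],
    [-3.5,0.5,0,0,0,0,1],
    [-3.5,0.5,0,0,0,0,1],
    [-3.5,0.5,0,0,0,0,1],
    [-3.5,0.5,0,0,0,0,1],
    [-3.5,0.5,0,0,0,0,1],
    [-3.5,0.5,0,0,0,0,1],
    [-3.5,0.5,0,0,0,0,1],
    [-2,0.1,0,0,0,0,1],
  ],
)

```text
time: 7.45
tool_pos: [0.5587, -0.3183, 0.2985]
tool_rot: [-0.0, 0.716, 0.698, -0.0]
contact_force: [-0.1, 0.7, -0.7]
gripper_width: 1.001
grasp_force: 0.0
```

>>> move_arm(
  rows=[
    [0,0,0,0,0,7,1],
    [0,0,0,0,0,7,1],
    [0,0,0,0,0,7,1],
    [0,0,0,0,0,7,1],
    [0,0,0,0,0,7,1],
    [0,0,0,0,0,7,1],
    [0,0,0,0,0,7,1],
    [0,0,0,0,0,7,1],
    [0,0,0,0,0,7,1],
    [0,0,0,0,0,7,1],
    [0,0,0,0,0,7,1],
    [0,0,0,0,0,7,1],
    [0,0,0,0,0,7,1],
    [0,0,0,0,0,7,1],
  ],
)

```text
time: 8.62
tool_pos: [0.5589, -0.3149, 0.2988]
tool_rot: [-0.0, 0.996, -0.084, -0.0]
contact_force: [0.3, -0.3, 0.8]
gripper_width: 1.0
grasp_force: 0.0
```

>>> move_arm(
  rows=[
    [0,0,0,0,6,0,1],
    [0,0,0,0,6,0,1],
    [0,0,0,0,6,0,1],
    [0,0,0,0,6,0,1],
    [0,0,0,0,6,0,1],
    [0,0,0,0,6,0,1],
    [0,0,0,0,6,0,1],
    [0,0,0,0,3,0,1],
    [0,0,0,0,0,0,1],
    [0,0,0,0,0,0,1],
  ],
)

```text
time: 9.45
tool_pos: [0.5584, -0.3149, 0.2985]
tool_rot: [0.031, 0.921, -0.076, 0.38]
contact_force: [0.4, -0.8, 0.5]
gripper_width: 1.0
grasp_force: 0.0
```

Run:
```python
from h import *; from plant import manip
st=manip.state()
plan(PB+.1*ZB,RB,st);print(st["joint_pos"].round(2))
```

```text
pos [ 0.5584 -0.3149  0.2985] rotvec deg [-0.21  0.12  0.15] | shift cm after turn [-5.42  0.1   6.18] before [-5.4   0.11  6.19] F [ 0.4 -0.8  0.5] grip 0.999692557143547 0.0 t 9.45
[-0.81 -0.31  1.99  0.58  0.88  0.69]
```

>>> move_arm(
  rows=[
    [-2,0,2.2,0,0,0,1],
    [-2,0,2,0,0,0,1],
    [-1.4,0.1,2,0,0,0,1],
    [0,0,2.5,0,0,0,1],
    [0,0,1.5,0,0,0,1],
    [0,0,0,0,0,0,1],
    [0,0,0,0,0,0,1],
  ],
)

```text
time: 10.03
tool_pos: [0.5931, -0.3215, 0.1889]
tool_rot: [0.031, 0.921, -0.075, 0.381]
contact_force: [0.8, -0.1, 0.8]
gripper_width: 1.0
grasp_force: 0.0
```

Run:
```python
from h import *; from plant import manip; import cv2
plan(PB,RB,manip.state())
f=manip.grab_frame("scene"); g=manip.grab_frame("top")
a=cv2.resize(f["img"][130:230,140:240],None,fx=4,fy=4,interpolation=2); b=cv2.resize(g["img"][120:220,345:445],None,fx=4,fy=4,interpolation=2)
cv2.imwrite("pics/b1.png",np.hstack([a,b]))
for n in("scene","top"): print(n,proj(n,[PB,PM,PB+.06*XB]).round(1).tolist())
```

```text
pos [ 0.5931 -0.3215  0.1889] rotvec deg [-0.28  0.07  0.24] | shift cm after turn [-0.17  0.04  5.93] before [-0.16  0.07  5.93] F [ 0.8 -0.1  0.8] grip 0.999888556015989 0.0 t 10.0333
scene [[177.5, 174.9], [188.2, 176.6], [164.7, 172.7]]
top [[398.9, 165.6], [394.7, 179.3], [404.0, 149.3]]
```

View pics/b1.png

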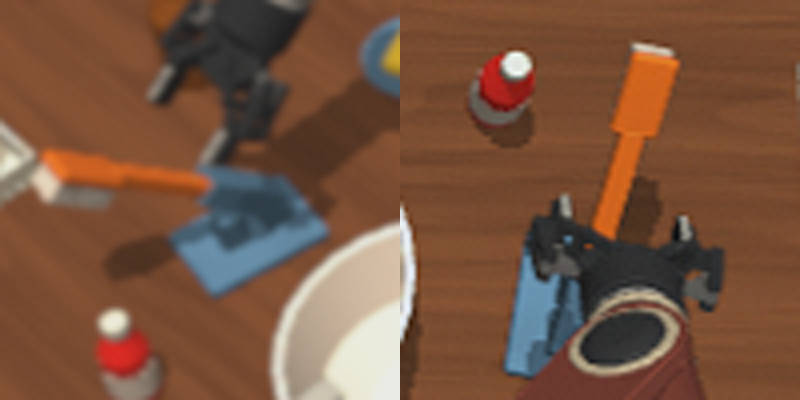

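Run:
```python
from h import *
np.set_printoptions(precision=1,suppress=True)
T=np.array([.5931,-.3215,.1889])-.006*ZB
for n in("scene","top"): print(n,proj(n,[T+.045*YB,T-.045*YB,T]))
z=.014
def show(P,b,dz=0):
    R=np.c_[[k*np.cos(b),k*np.sin(b),k],[-np.sin(b),np.cos(b),0],[-k*np.cos(b),-k*np.sin(b),k]]
    return P+R@np.array([[.1,.01,.008],[.1,-.01,.008],[.1,.019,.007],[.1,-.019,.007],[.17,.019,.007],[.17,-.019,.007],[.17,0,-.028]]).T if 0 else [P+R@np.array(q) for q in [[.1,.01,.008],[.1,-.01,.008],[.1,.019,.007],[.17,.019,.007],[.17,-.019,.007],[.17,.019,-.028]]]
for n in("scene","top"): print(n,proj(n,np.array(show(PM,-.168))))
```

```text
scene [[190.9 171. ]
 [178.4 155.7]
 [184.6 163.2]]
top [[385.9 170.7]
 [414.1 176. ]
 [400.  173.3]]
scene [[169.8 173.1]
 [167.1 169.7]
 [170.9 174.9]
 [155.2 172.3]
 [150.  165.6]
 [150.3 180.3]]
top [[400.  153.2]
 [406.3 154.4]
 [397.2 152.6]
 [403.2 132.8]
 [415.3 135.1]
 [402.5 128. ]]
```

The fingers straddle the handle in the top view. The scene view suggests a few mm of offset, so I'll advance to the grasp depth and look before closing.

>>> move_arm(
  rows=[
    [-0.1,0,1.2,0,0,0,1],
    [0,0,1.2,0,0,0,1],
    [0,0,1.2,0,0,0,1],
    [0,0,1.2,0,0,0,1],
    [0,0,1.1,0,0,0,1],
    [0,0,0,0,0,0,1],
    [0,0,0,0,0,0,1],
  ],
)

```text
time: 10.72
tool_pos: [0.6329, -0.3285, 0.1477]
tool_rot: [0.031, 0.921, -0.075, 0.382]
contact_force: [0.5, 0.1, 1.3]
gripper_width: 1.004
grasp_force: 0.0
```

Run:
```python
from h import *; from plant import manip; import cv2
plan(PB,RB,manip.state())
f=manip.grab_frame("scene"); g=manip.grab_frame("top")
a=cv2.resize(f["img"][140:200,145:211],None,fx=6,fy=6,interpolation=2); b=cv2.resize(g["img"][125:185,370:436],None,fx=6,fy=6,interpolation=2)
cv2.imwrite("pics/b2.png",np.hstack([a,b]))
```

```text
pos [ 0.6329 -0.3285  0.1477] rotvec deg [-0.19 -0.05  0.23] | shift cm after turn [-0.11  0.01  0.16] before [-0.11  0.01  0.16] F [0.5 0.1 1.3] grip 1.0037207717606627 0.0 t 10.7167
```

View pics/b2.png

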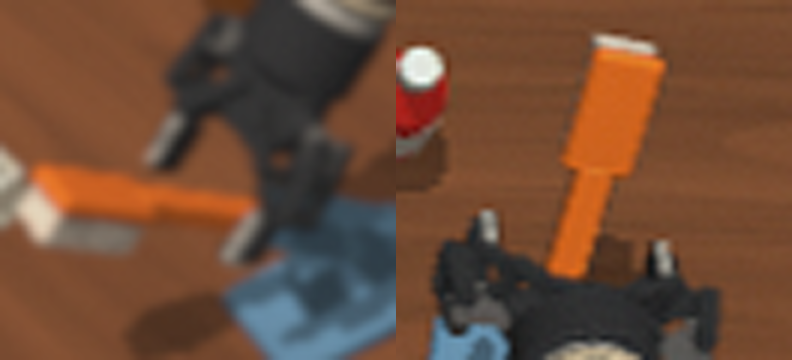

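Both views agree: the fingers straddle the bare handle, centred between mouth and head (finger midpoint (575,240) in the top crop, handle at (578,240)). I'll close the jaws.

>>> move_arm(
  rows=[
    [0,0,0.3,0,0,0,1],
    [0,0,0,0,0,0,0.2],
    [0,0,0,0,0,0,-0.2],
    [0,0,0,0,0,0,-0.4],
    [0,0,0,0,0,0,-0.4],
    [0,0,0,0,0,0,-0.6],
    [0,0,0,0,0,0,-1],
    [0,0,0,0,0,0,-1],
    [0,0,0,0,0,0,-1],
    [0,0,0,0,0,0,-1],
  ],
)

```text
time: 11.65
tool_pos: [0.6348, -0.3286, 0.1445]
tool_rot: [0.031, 0.921, -0.075, 0.381]
contact_force: [-2.3, 0.7, 2.2]
gripper_width: 0.222
grasp_force: 59.4
```

Run:
```python
from h import *; from plant import manip
st=manip.state();plan(PB,RB,st);print(st["ft_torque"])
```

```text
pos [ 0.6348 -0.3286  0.1445] rotvec deg [-0.2   0.    0.22] | shift cm after turn [-0.02  0.03 -0.2 ] before [-0.02  0.03 -0.2 ] F [-2.3  0.7  2.2] grip 0.2224678987406709 59.39310371875763 t 11.65
[0.00592197 0.52109422 0.10001536]
```

>>> move_arm(
  rows=[
    [0.4,0,0,0,0,0,-1],
    [0.6,0,0,0,0,0,-1],
    [0.8,0,0,0,0,0,-1],
    [0.8,0,0,0,0,0,-1],
    [0.8,0,0,0,0,0,-1],
    [0,0,0,0,0,0,-1],
  ],
)

```text
time: 12.15
tool_pos: [0.6422, -0.3281, 0.1462]
tool_rot: [0.025, 0.929, -0.073, 0.361]
contact_force: [-82.0, 4.9, 3.1]
gripper_width: 0.22
grasp_force: 72.4
```

Run:
```python
from h import *; from plant import manip
st=manip.state();plan(PB+.11*XB,RB,st);print(st["ft_torque"])
```

```text
pos [ 0.6422 -0.3281  0.1462] rotvec deg [-0.79  2.51  0.36] | shift cm after turn [10.36  0.21 -0.59] before [10.32  0.26 -1.05] F [-82.    4.9   3.1] grip 0.22024437960950385 72.43030071258545 t 12.15
[ 0.05416815  9.17996863 -0.57046106]
```

Run:
```python
from h import *; from plant import manip; import cv2
st=manip.state();print(st["joint_pos"].round(3),st["joint_efforts"].round(1),st["joint_vel"].round(3))
f=manip.grab_frame("scene"); g=manip.grab_frame("top")
a=cv2.resize(f["img"][130:200,145:211],None,fx=6,fy=6,interpolation=2); b=cv2.resize(g["img"][125:195,370:436],None,fx=6,fy=6,interpolation=2)
cv2.imwrite("pics/b3.png",np.hstack([a,b]))
plan(PB+.11*XB,RB,manip.state())
```

```text
[-0.707  0.065  1.905  0.665  0.619  0.579] [ 24.4 -41.  -66.2   9.3  -7.3   0.6] [-0.004 -0.004  0.01   0.033 -0.017 -0.022]
pos [ 0.6422 -0.328   0.1462] rotvec deg [-0.78  2.46  0.33] | shift cm after turn [10.36  0.21 -0.59] before [10.32  0.26 -1.04] F [-81.2   3.9   1.4] grip 0.22382431653720594 72.24769592285156 t 12.25
```

View pics/b3.png

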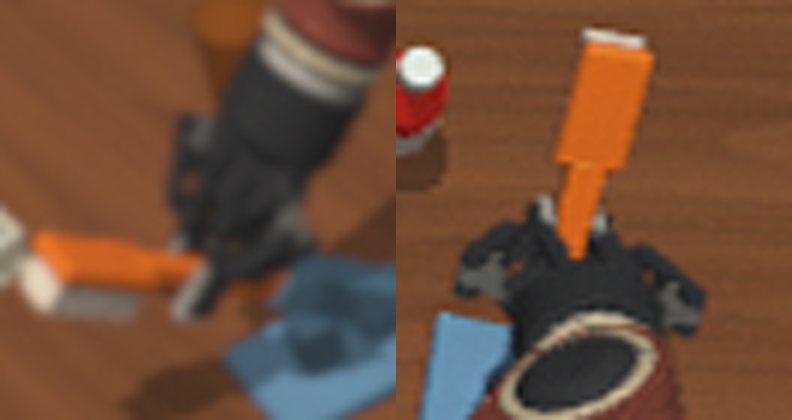

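The brush came out about 6 mm and then jammed: the compliant arm sagged 2.5° in tilt and pressed the handle against the bore. I'll straighten the tilt and relieve the cross force.

>>> move_arm(
  rows=[
    [-0.5,0,0,0,0,0,-1],
    [-0.3,0.1,-0.3,0,1,0,-1],
    [0,0.1,-0.3,0,1,0,-1],
    [0,0,0,0,0,0,-1],
  ],
)

```text
time: 12.58
tool_pos: [0.6468, -0.3325, 0.1645]
tool_rot: [0.031, 0.915, -0.076, 0.396]
contact_force: [0.9, 0.3, -1.8]
gripper_width: 0.225
grasp_force: 64.1
```

```bash
cat >> h.py <<'E'
def rep():
    from plant import manip
    st=manip.state();F=st["contact_force"];plan(PB+.11*XB,RB,st);print("F in XB,YB,ZB",F@XB,F@YB,F@ZB,"T",st["ft_torque"].round(2))
E
python3 -c "from h import *;rep()"
```

```text
pos [ 0.6468 -0.3325  0.1645] rotvec deg [-0.25 -1.83  0.03] | shift cm after turn [ 8.69 -0.16  0.34] before [ 8.67 -0.15  0.62] F [ 0.9  0.3 -1.8] grip 0.22527298550234945 64.06465172767639 t 12.5833
F in XB,YB,ZB -0.7044797401057546 0.41368186723159156 -1.8311250005678597 T [0.22 0.54 0.  ]
```

It broke free, and the force is now near zero. I'll go on pulling in small steps.

>>> move_arm(
  rows=[
    [0.4,0,0,0,0,0,-1],
    [0.4,0,0,0,0,0,-1],
    [0.4,0,0,0,0,0,-1],
    [0.4,0,0,0,0,0,-1],
    [0,0,0,0,0,0,-1],
  ],
)

```text
time: 13.0
tool_pos: [0.6606, -0.3346, 0.1805]
tool_rot: [0.033, 0.914, -0.074, 0.398]
contact_force: [2.3, 1.7, -1.0]
gripper_width: 0.22
grasp_force: 64.0
```

```bash
python3 -c "from h import *;rep()"
```

```text
pos [ 0.6606 -0.3346  0.1805] rotvec deg [-0.22 -2.12  0.24] | shift cm after turn [ 6.57 -0.13  0.47] before [ 6.54 -0.1   0.72] F [ 2.3  1.7 -1. ] grip 0.21979712906799925 64.00661587715149 t 13.0
F in XB,YB,ZB 0.6996415935250827 2.065979252225021 -2.0603611076707695 T [0.3  0.03 0.05]
```

>>> move_arm(
  rows=[
    [0.5,0,0.03,0,0,0,-1],
    [0.5,0,0.03,0,0,0,-1],
    [0.5,0,0.03,0,0,0,-1],
    [0.5,0,0.03,0,0,0,-1],
    [0,0,0,0,0,0,-1],
  ],
)

```text
time: 13.42
tool_pos: [0.6746, -0.3373, 0.1943]
tool_rot: [0.033, 0.914, -0.075, 0.398]
contact_force: [1.1, 2.0, -0.5]
gripper_width: 0.229
grasp_force: 64.2
```

```bash
python3 -c "from h import *;rep()"
```

```text
pos [ 0.6746 -0.3373  0.1943] rotvec deg [-0.19 -2.12  0.21] | shift cm after turn [ 4.58 -0.16  0.44] before [ 4.56 -0.14  0.61] F [ 1.1  2.  -0.5] grip 0.22910217828700763 64.1923713684082 t 13.4167
F in XB,YB,ZB 0.23250573083800097 2.1754263178375988 -0.8950969343675399 T [ 0.43  0.25 -0.  ]
```

>>> move_arm(
  rows=[
    [0.6,0,0.02,0,0,0,-1],
    [0.6,0,0.02,0,0,0,-1],
    [0.6,0,0.02,0,0,0,-1],
    [0.6,0,0.02,0,0,0,-1],
    [0.6,0,0.02,0,0,0,-1],
    [0.6,0,0.02,0,0,0,-1],
    [0.6,0,0.02,0,0,0,-1],
    [0.6,0,0.02,0,0,0,-1],
    [1,0,0,0,0,0,-1],
    [1,0,0,0,0,0,-1],
    [0,0,0,0,0,0,-1],
    [0,0,0,0,0,0,-1],
  ],
)

```text
time: 14.42
tool_pos: [0.7212, -0.345, 0.2427]
tool_rot: [0.033, 0.914, -0.074, 0.398]
contact_force: [-0.5, 0.1, -2.0]
gripper_width: 0.226
grasp_force: 64.2
```

Run:
```python
from h import *; from plant import manip; import cv2
rep()
f=manip.grab_frame("scene"); g=manip.grab_frame("top")
a=cv2.resize(f["img"][110:210,125:225],None,fx=4,fy=4,interpolation=2); b=cv2.resize(g["img"][100:200,345:445],None,fx=4,fy=4,interpolation=2)
cv2.imwrite("pics/b4.png",np.hstack([a,b]))
```

```text
pos [ 0.7212 -0.345   0.2427] rotvec deg [-0.18 -2.1   0.26] | shift cm after turn [-2.18 -0.14  0.53] before [-2.2  -0.15  0.45] F [-0.5  0.1 -2. ] grip 0.22599376562373408 64.18859839439392 t 14.4167
F in XB,YB,ZB -1.7122650984223746 -0.008122704059659841 -1.0556554782583563 T [ 0.13  0.46 -0.02]
```

View pics/b4.png

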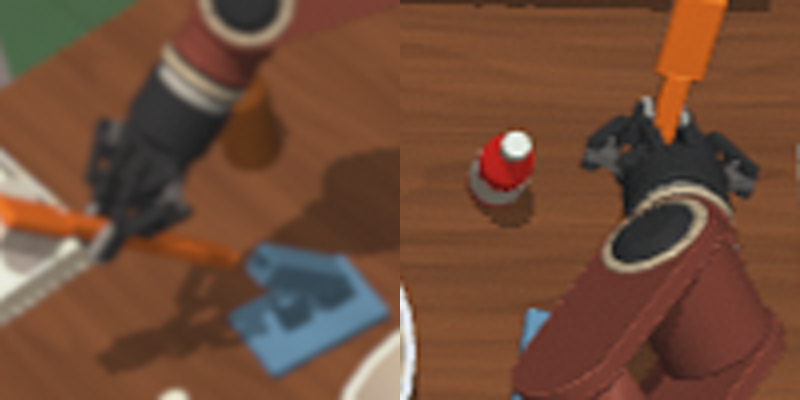

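The handle's butt shows at about (240,260) in the scene crop, just out of the tube mouth at (262,255). I'll move a little further out and up, then level it.

>>> move_arm(
  rows=[
    [1,0,0,0,0,0,-1],
    [1,0,0,0,0,0,-1],
    [1,0,0,0,0,0,-1],
    [1.2,0,-1.2,0,0,0,-1],
    [1.5,0,-1.5,0,0,0,-1],
    [1.5,0,-1.5,0,0,0,-1],
    [1.5,0,-1.5,0,0,0,-1],
    [1,0,-1,0,0,0,-1],
    [0,0,0,0,-4,0,-1],
    [0,0,0,0,-4,0,-1],
    [0,0,0,0,-4,0,-1],
    [0,0,0,0,-4,0,-1],
    [0,0,0,0,-4,0,-1],
    [0,0,0,0,-4,0,-1],
    [0,0,0,0,-4,0,-1],
    [0,0,0,0,-4,0,-1],
    [0,0,0,0,-4,0,-1],
    [0,0,0,0,-4,0,-1],
  ],
)

```text
time: 16.02
tool_pos: [0.7376, -0.3476, 0.3597]
tool_rot: [0.005, 0.995, -0.082, 0.06]
contact_force: [0.2, -0.3, -2.0]
gripper_width: 0.224
grasp_force: 64.2
```

```bash
cat >> h.py <<'E'
XL=np.array([np.cos(b),np.sin(b),0]);RL=np.c_[XL,-YB,[0,0,-1]]
BC=np.array([.563,-.019,0]); PF=BC-.083*XL+[0,0,.165+.028]
E
python3 - <<'E'
from h import *; from plant import manip
st=manip.state(); print(PF); plan(PF,RL,st); print(st["joint_pos"].round(2))
E
```

```text
[ 0.48116854 -0.0051215   0.193     ]
pos [ 0.7376 -0.3476  0.3597] rotvec deg [ 0.05 -6.92  0.24] | shift cm after turn [-31.01 -29.48  16.67] before [-32.66 -29.63  12.79] F [ 0.2 -0.3 -2. ] grip 0.2237130119277777 64.17643547058105 t 16.0167
[-0.55  0.4   1.04  0.04  1.59  1.19]
```

>>> move_arm(
  rows=[
    [0,0,0,0,-3.5,0,-1],
    [0,0,0,0,-3.4,0,-1],
    [-1.5,-1.5,0,0,0,0,-1],
    [-2.3,-2.2,0,0,0,0,-1],
    [-2.3,-2.2,0,0,0,0,-1],
    [-2.3,-2.2,0,0,0,0,-1],
    [-2.3,-2.2,0,0,0,0,-1],
    [-2.3,-2.2,0,0,0,0,-1],
    [-2.3,-2.2,0,0,0,0,-1],
    [-2.3,-2.2,0,0,0,0,-1],
    [-2.3,-2.2,0,0,0,0,-1],
    [-2.3,-2.2,0,0,0,0,-1],
    [-2.3,-2.2,0,0,0,0,-1],
    [-2.3,-2.2,0,0,0,0,-1],
    [-2.3,-2.2,0,0,0,0,-1],
    [-1.5,-1.5,0,0,0,0,-1],
    [0,0,2,0,0,0,-1],
    [0,0,2,0,0,0,-1],
    [0,0,0,0,0,0,-1],
    [0,0,0,0,0,0,-1],
  ],
)

```text
time: 17.68
tool_pos: [0.4828, -0.0076, 0.3172]
tool_rot: [0.0, 0.997, -0.082, 0.0]
contact_force: [-0.5, -0.5, -1.0]
gripper_width: 0.218
grasp_force: 64.1
```

Run:
```python
from h import *; from plant import manip; import cv2
plan(PF,RL,manip.state())
f=manip.grab_frame("scene"); g=manip.grab_frame("top"); pickle.dump({"scene":f,"top":g},open("f1.pkl","wb"))
def orange(I):
    h=cv2.cvtColor(I,cv2.COLOR_BGR2HSV); return cv2.inRange(h,(5,190,120),(16,255,255))
o=np.zeros((600,800,3),np.uint8)
def put(I,u,v,w,hh,s,x):
    c=cv2.resize(I[v:v+hh,u:u+w],None,fx=s,fy=s,interpolation=2)
    for q in range(0,w,10):
        cv2.line(c,(q*s,0),(q*s,5),(0,255,0),1); q%20==0 and cv2.putText(c,str(u+q),(q*s,15),0,.4,(0,255,0),1)
    for q in range(0,hh,10):
        cv2.line(c,(0,q*s),(5,q*s),(0,255,0),1); q%20==0 and cv2.putText(c,str(v+q),(6,q*s+4),0,.4,(0,255,0),1)
    o[:c.shape[0],x:x+c.shape[1]]=c
put(f["img"],190,130,100,120,4,0); put(g["img"],250,100,100,120,4,400)
cv2.imwrite("pics/l1.png",o[:480])
```

```text
pos [ 0.4828 -0.0076  0.3172] rotvec deg [ 0.01 -0.05  0.27] | shift cm after turn [-0.21 -0.22 12.42] before [-0.22 -0.22 12.42] F [-0.5 -0.5 -1. ] grip 0.2180042861860331 64.12205457687378 t 17.6833
```

View pics/l1.png

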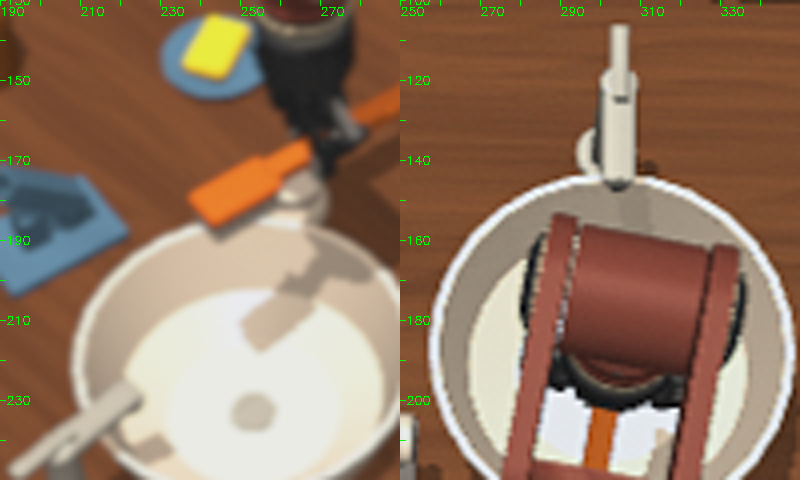

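Brush held level over the basin: head corners at (237,179.5) and (243.8,187), head shoulders at (256,170) and (261,176), and handle running on behind the gripper at (289,154.5). I'll fit the brush's pitch and grip point to these.

Run:
```python
from h import *; import h,cv2
d1=pickle.load(open("f1.pkl","rb"))
I=d1["scene"]["img"];hs=cv2.cvtColor(I,cv2.COLOR_BGR2HSV);m=cv2.inRange(hs,(4,170,90),(17,255,255))
m[:120]=0;m[195:]=0;m[:,:230]=0;m[:,330:]=0
print([(u,int(np.where(m[:,u])[0].min()),int(np.where(m[:,u])[0].max())) for u in range(232,330,3) if m[:,u].any()])
# top: orange handle near 300,205
T=d1["top"]["img"];hs=cv2.cvtColor(T,cv2.COLOR_BGR2HSV);mt=cv2.inRange(hs,(4,170,90),(17,255,255));mt[:195]=0;mt[260:]=0;mt[:,:270]=0;mt[:,330:]=0
print([(v,int(np.where(mt[v])[0].min()),int(np.where(mt[v])[0].max())) for v in range(195,260,2) if mt[v].any()])
# fit: params s, pitch(up +), du,dv bias
P0=np.array([.4828,-.0076,.3172])
ob=[((.26,-.019,.007),(237,179.5)),((.26,.019,.007),(243.75,187)),((.19,-.019,.007),(256.25,170)),((.19,.019,.007),(261.25,176.3))]
def model(q,s,p):
    x=np.array([np.cos(p)*XL[0],np.cos(p)*XL[1],np.sin(p)]);z=np.cross(x,YB)
    return P0+x*(q[0]-s)+YB*q[1]+z*q[2]
for s in(.142,):
    for p in np.radians([-5,0,5]): print(p,[proj("scene",model(q,s,p))[0].round(1).tolist() for q,_ in ob],proj("scene",model((.02,0,0),s,p)).round(1),proj("scene",model((0,0,0),s,p)).round(1))
```

```text
[(238, 177, 182), (241, 175, 184), (244, 173, 185), (247, 172, 184), (250, 170, 182), (253, 168, 181), (256, 169, 179), (259, 167, 176), (262, 166, 172), (265, 164, 171), (280, 155, 160), (283, 154, 162), (286, 152, 160), (289, 150, 159), (292, 149, 157), (295, 147, 155), (298, 146, 154), (301, 144, 152), (304, 143, 150), (307, 147, 147)]
[(203, 298, 303), (205, 298, 303), (207, 297, 302), (209, 297, 302), (211, 297, 302), (213, 296, 301), (215, 296, 301), (217, 300, 300)]
-0.08726646259971647 [[233.1, 181.7], [239.7, 189.3], [251.3, 170.3], [258.0, 177.6]] [[297.5 148.5]] [[302.4 145.4]]
0.0 [[232.8, 179.6], [239.4, 187.2], [251.3, 169.4], [258.0, 176.7]] [[297.6 150.6]] [[302.5 147.9]]
0.08726646259971647 [[232.8, 177.3], [239.4, 185.0], [251.5, 168.4], [258.2, 175.8]] [[297.5 152.8]] [[302.3 150.5]]
```

Run:
```python
from h import *; import cv2
from scipy.optimize import minimize
d1=pickle.load(open("f1.pkl","rb"))
I=d1["scene"]["img"];hs=cv2.cvtColor(I,cv2.COLOR_BGR2HSV);m=cv2.inRange(hs,(4,150,70),(18,255,255))
m[:120]=0;m[195:]=0;m[:,:230]=0;m[:,330:]=0
print("drain scene",proj("scene",BC+[0,0,.012]),"obs 253.3,233; top",proj("top",BC+[0,0,.012]),"obs 301.4,192.9")
P0=np.array([.4828,-.0076,.3172]);x0,y0,w,hh,S=225,120,100,80,8
M=cv2.resize(m[y0:y0+hh,x0:x0+w],None,fx=S,fy=S,interpolation=cv2.INTER_LINEAR)>127
ok=np.ones_like(M);ok[:,(261-x0)*S:(284-x0)*S]=0
def box(a,b_,hw,ht):return np.array([[x,y,z] for x in(a,b_) for y in(-hw,hw) for z in(-ht,ht)])
def cost(q,ret=0):
    a,p,r,du,dv=q;p,r=np.radians([p,r])
    x=np.array([np.cos(p)*XL[0],np.cos(p)*XL[1],np.sin(p)]);z=np.cross(x,YB);B=np.c_[x,YB,z]@Ro.from_euler('x',r).as_matrix()
    A=np.zeros(M.shape,np.uint8)
    for bx in(box(0,.19,.01,.008),box(.19,.26,.019,.007)):
        uv=proj("scene",P0+(bx-[.142+a/1e3,0,0])@B.T)+[du,dv]
        cv2.fillConvexPoly(A,cv2.convexHull((((uv-[x0,y0]+.5)*S)).round().astype(np.int32)),1)
    return ((A>0)^M)[ok].mean()*1e3
for start in([0,0,0,3,-1],[0,-3,0,3,-1],[0,3,0,3,-1]):
    r=minimize(cost,start,method="Nelder-Mead",options=dict(initial_simplex=np.array([start]+[list(np.array(start)+np.eye(5)[i]*[8,3,5,1,1][i]) for i in range(5)]),maxiter=800,xatol=.02));print(r.x.round(2),r.fun)
for p in(-5,-3,-1.5,0,1.5,3,5):
    r=minimize(lambda q:cost([0,p,0,q[0],q[1]]),[2.5,-1],method="Nelder-Mead",options=dict(initial_simplex=[[2.5,-1],[4,-1],[2.5,1]]));print(p,r.x.round(2),round(r.fun,2))
```

```text
drain scene [[253.22641186 232.92667538]] obs 253.3,233; top [[300.74648688 193.66995605]] obs 301.4,192.9
[-11.75   2.34  -7.63   4.21  -7.67] 475.0760957792208
[ 3.57 -0.14 -6.48  1.11 -3.95] 475.64935064935065
[-119.31   -0.87  -12.48   29.01  -26.44] 469.7011972402597
-5 [ 1.68 -6.69] 475.25
-3 [ 2.09 -5.69] 475.49
-1.5 [ 2.05 -6.31] 475.78
0 [ 2.41 -6.09] 476.41
1.5 [ 1.28 -5.17] 476.45
3 [ 1.26 -5.49] 477.33
5 [ 0.65 -4.33] 477.93
```

Run:
```python
from h import *; import cv2
from scipy.optimize import minimize
d1=pickle.load(open("f1.pkl","rb"))
I=d1["scene"]["img"];I=cv2.resize(I[120:200,225:325],None,fx=8,fy=8,interpolation=cv2.INTER_CUBIC)
hs=cv2.cvtColor(I,cv2.COLOR_BGR2HSV);M=cv2.inRange(hs,(4,180,100),(17,255,255))>0
n,l,stt,_=cv2.connectedComponentsWithStats(M.astype(np.uint8));M=np.isin(l,[i for i in range(1,n) if stt[i,4]>1500])
print([(s[:5]).tolist() for s in stt[1:] if s[4]>1500])
P0=np.array([.4828,-.0076,.3172]);x0,y0,S=225,120,8
ok=np.ones_like(M);ok[:,(261-x0)*S:(284-x0)*S]=0
def box(a,b_,hw,ht):return np.array([[x,y,z] for x in(a,b_) for y in(-hw,hw) for z in(-ht,ht)])
def cost(q):
    a,p,r,du,dv=q;p,r=np.radians([p,r])
    x=np.array([np.cos(p)*XL[0],np.cos(p)*XL[1],np.sin(p)]);z=np.cross(x,YB);B=np.c_[x,YB,z]@Ro.from_euler('x',r).as_matrix()
    A=np.zeros(M.shape,np.uint8)
    for bx in(box(0,.19,.01,.008),box(.19,.26,.019,.007)):
        uv=proj("scene",P0+(bx-[.142+a/1e3,0,0])@B.T)+[du,dv]
        cv2.fillConvexPoly(A,cv2.convexHull((((uv-[x0,y0]+.5)*S)).round().astype(np.int32)),1)
    return ((A>0)^M)[ok].mean()*1e3
for p in(-6,-4,-2,0,2,4):
  for rl in(-6,0,6):
    r=minimize(lambda q:cost([0,p,rl,q[0],q[1]]),[2.5,-1],method="Nelder-Mead",options=dict(initial_simplex=[[2.5,-1],[4,-1],[2.5,1]]));print(p,rl,r.x.round(2),round(r.fun,2))
```

```text
[[428, 189, 229, 148, 13402], [93, 356, 249, 175, 19059]]
-6 -6 [ 3.82 -2.45] 30.29
-6 0 [ 4.21 -2.69] 30.55
-6 6 [ 4.22 -2.56] 30.56
-4 -6 [ 3.61 -2.86] 21.63
-4 0 [ 3.38 -2.58] 21.28
-4 6 [ 3.48 -2.74] 21.33
-2 -6 [ 3.34 -2.5 ] 13.19
-2 0 [ 3.04 -2.42] 12.87
-2 6 [ 3.13 -2.65] 12.27
0 -6 [ 2.8  -2.39] 11.75
0 0 [ 2.85 -2.39] 10.9
0 6 [ 2.79 -2.51] 9.4
2 -6 [ 2.53 -2.77] 12.35
2 0 [ 2.63 -2.72] 11.87
2 6 [ 2.61 -2.65] 10.85
4 -6 [ 2.55 -2.89] 19.53
4 0 [ 2.33 -2.73] 19.68
4 6 [ 2.3  -2.92] 19.17
```

The fit says the brush is level (pitch about 0°), having slipped at most a few mm in the grip. I'll lower it to the final height.

>>> move_arm(
  rows=[
    [0.2,-0.2,0,0,0,0,-1],
    [0,0,1,0,0,0,-1],
    [0,0,1.5,0,0,0,-1],
    [0,0,1.5,0,0,0,-1],
    [0,0,1.5,0,0,0,-1],
    [0,0,1.5,0,0,0,-1],
    [0,0,1.5,0,0,0,-1],
    [0,0,1.5,0,0,0,-1],
    [0,0,1,0,0,0,-1],
    [0,0,1,0,0,0,-1],
    [0,0,0,0,0,0,-1],
    [0,0,0,0,0,0,-1],
    [0,0,0,0,0,0,-1],
    [0,0,0,0,0,0,-1],
    [0,0,0,0,0,0,-1],
    [0,0,0,0,0,0,-1],
  ],
)

```text
time: 19.12
tool_pos: [0.4861, -0.0062, 0.1981]
tool_rot: [0.0, 0.997, -0.081, 0.002]
contact_force: [0.1, -1.0, -1.4]
gripper_width: 0.227
grasp_force: 64.1
```

Run:
```python
from h import *; from plant import manip; import cv2
st=manip.state();plan(PF,RL,st)
P=st["tool_pos"];tip=P+.083*XL-[0,0,.028];print(tip-BC)
# trigger check: blue pixels at sprayer now vs start
n0=d["scene"]["img"];n1=manip.grab_frame("scene")["img"]
for I in(n0,n1):
    m=cv2.inRange(cv2.cvtColor(I[235:275,295:330],cv2.COLOR_BGR2HSV),(105,150,80),(125,255,255));print("trigger blue",m.sum()//255,np.argwhere(m).mean(0))
m=cv2.inRange(cv2.cvtColor(n1,cv2.COLOR_BGR2HSV),(4,180,100),(17,255,255));m[:,:200]=0;m[:150]=0;m[240:]=0;m[:,300:]=0;print("orange bbox",cv2.boundingRect(m),"pred head end",proj("scene",[P+.118*XL,P+.048*XL,P-.142*XL]).round(1).tolist())
```

```text
pos [ 0.4861 -0.0062  0.1981] rotvec deg [ 0.   -0.18  0.28] | shift cm after turn [-0.51 -0.02  0.51] before [-0.51 -0.03  0.51] F [ 0.1 -1.  -1.4] grip 0.2274419309922778 64.1486656665802 t 19.1167
[ 0.00496691 -0.00108408  0.17008251]
trigger blue 36 [16.77777778 16.63888889]
trigger blue 36 [16.77777778 16.63888889]
orange bbox (242, 169, 58, 40) pred head end [[239.3, 208.0], [256.8, 197.9], [301.9, 171.9]]
```

The trigger is back in its released position, and the bristles are level over the basin's middle with no contact force. I'm handing the job in.

```bash
python3 -c "
from plant import manip
print(manip.job_done())"
```

```text
the job is handed in; nothing more can be done
None
```

I squeezed the trigger fully and it sprang back, then drew the brush out of its holder; handed in at 19 s, it is still gripped level, bristles down about 60 mm above the rim over the middle of the basin by my measurements, though the brush jammed briefly on the way out (82 N wrist force read, limit 120 N).

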